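# Set the fence of the bread slicing guide to its red stop

### The arm

A 6-joint arm with a two-finger parallel gripper is mounted at the origin on the work surface. World frame = base frame: x ahead of the robot, y to its left, z up, the work surface at z = 0. Lengths are in m, angles in rad, forces in N, time in s.
With the tool pointing down it reaches from about 0.25 to 0.775 m from the base axis. Payload 4 kg.
Tool frame: the origin (TCP) lies on the centre line of the jaws, within the pads' length; the fingertips stand 17 mm ahead of it and the grasp point (between the pads) lies 2 mm behind it; z points along the fingers, y is the line along which they close (so a half turn about z gives the same grasp; the last joint's range is limited). The gripper opens to 94 mm and grips with 3 to 60 N. Pads are 16 mm wide; open, the fingers measure 119 mm over their backs; the gripper's body (75 mm by 177 mm) begins 78 mm behind the grasp point.
Start: joints at [1.07, 0.087, 1.371, -0, 1.684, -0.103], TCP at [0.213, 0.507, 0.223] pointing down, gripper open.
Joint ranges: [-3.1, 3.1], [-0.76, 2.03], [0.27, 2.55], [-1.08, 4.22], [0.17, 2.65], [-2.57, 2.57]. Speed limits (rad/s): [2.79, 2.79, 3.14, 3.14, 3.14, 3.14].

### API

Orientations are given as [roll, pitch, yaw] about the fixed x, y, z axes, in that order (R = Rz(yaw) Ry(pitch) Rx(roll)).
In Python, from bench import robot gives the robot as it stands.
- The arm moves only by the tool servo_tool, never from a script. Its argument "plan" is a list of rows, each a list of 7 numbers: the shift along the tool's x, y, z normalised to -1 to 1, where 1 is 0.1 m, then the turn, a rotation vector about the tool's x, y, z normalised to -1 to 1, where 1 is pi/2 rad, then the finger opening in mm, from 0 to 94. In form: [[x, y, z, ax, ay, az, gripper], ...]. A call has 1 to 12 rows; each row is the pose to reach, as a shift and turn from the pose commanded when the call began, along the tool's axes at that moment; what a row does not reach only later rows make up. A row lasts 1/12 s, in which the tool goes at most 41.7 mm and 7.16 degrees, less where a joint would pass 70% of its speed; a pose out of reach is approached as far as the arm can. A call with a number of a shift or a turn outside -1 to 1 is refused whole. A call with a gripper value outside its range is refused whole. The fingers move at their own pace and stop on an object; the grip force is fixed at half the most. Time passes only in rows, so rows that repeat a pose let the fingers close. It gives the time, the measured TCP pose, the force, the opening and the grip force at its end, in the units of the state.
- robot.get_obs(): the state, without advancing time (a new reading comes with each control period).
- robot.snapshot(name): name is "scene" or "top"; returns the picture (400x640x3 uint8, red, green, blue); there is no depth.
- robot.camera_params(name): a dict with "camera_matrix" (3x3 intrinsics, pixels), "rvec" (rotation vector, rad) and "tvec" (3), from world to camera coordinates, as OpenCV has them. Camera axes: x right, y down, z forward; pixel columns grow to the right and rows downward; lengths in m; the calibration is good to about 2 mm. A picture is of the moment at which its call begins. camera_params takes no time and is no camera call.
- robot.close_job(): hands the job in; it is judged then, once.
Trained networks look in the newest picture that a camera, given by its name, has taken for a name from the list of things; names that differ only in an ending like _2 or _b are one class to them, and where a whole thing is asked for, a point or a joint stands for the part that bears it (a point fixed in the world has none). Each returns a list of dicts, best first, with "conf" (0 to 1); they miss things now and then, are a little off and sometimes report something else, mostly with a low value. They report only what shows in the picture. A call takes as long as a camera call.
- robot.find_in(thing, camera): "extent" ([centre column, centre row, width, height] in pixels, round what is visible of it).
The state is a dict: "time": time; "joint_positions": joint angles; "qvel": joint speeds; "joint_torque": joint torques, N m; "tool_pos": TCP position; "ee_rot": TCP orientation; "wrist_force": force on the tool from outside, world axes, zero at the start; "wrist_torque": the same for the moment, N m; "width": finger opening in m; "finger_force": force on a finger pad.
Only numpy, scipy, OpenCV 4.12 (cv2) and the standard library are available. Lean on these libraries where they do the work, as an engineer would, in place of code of your own. Each camera call takes 0.05 s, during which the arm holds its last target. There are 200 camera calls.

### The job

Set the bread slicing guide for today's slices: with a fingertip press down the green pad in the middle of the fence's slider to free its brake, and keep it down while you push the fence along the rail until the slider is up against the red stop. Then let the pad come up so that the brake holds the fence there. Do not force the fence along with the brake on, and leave everything else on the table where it is.

Things in the scene. Friction and masses are not known exactly. Their poses are not given: they have to be found in the camera images.
- guide: Bread slicing guide, fixed: pale wooden board 195 mm (x) by 380 mm (y), top 18 mm above the table. Origin: centre of its underside. Its y axis is the way the fence is pushed. An aluminium rail 26 mm wide, top at 30 mm, lies along y at x = 70 mm (the side away from the robot). Two pairs of wooden pillars 110 mm tall at x = 38 and -89 mm, y = 36 to 64 mm, form the knife slot.
- fence (a joint): Travel of the fence's slider in m: 0 at the end away from the knife slot, growing as it is pushed along the guide's +y to the red stop. Pad up: the brake holds it against about 15 N. Pad down: it slides with about 1 N plus 4 N per m/s, no spring.
- pad (a joint): How far the green pad is pressed, in m: 0 up (brake on), 0.005 fully down (brake off). The first 2 mm take 8 to 9 N and ease the brake off; past that the pad gives softly, and fully down takes 10 N. Released, it springs up and the brake grips again at once.
- pad_top (a point): Middle of the green pad's top face, 55 mm above the table when up; moves with slider and pad; axes as the guide's. The pad is 34 mm across (x) by 46 mm along the rail (y), 5 mm proud of the saddle around it, with a lip 4 mm high and 6 mm wide along each end (y = -20 and 20 mm), 34 mm clear between the lips.
- fence_nose (a point): Middle of the front (+y) end face of the fence's slider, 40 mm ahead of the pad's middle, 40 mm above the table; it meets the red stop. Axes as the guide's. The slider is a white saddle on the rail, 80 mm long, 46 mm wide, top at 50 mm; from its front end a wooden fence plate, 8 mm thick, top at 95 mm, reaches 133 mm across the board in -x.
- stop_face (a point): Middle of the red stop's face that the slider comes up against, 40 mm above the table. The stop is a red block, 46 mm wide (x) and 16 mm long (y), 51 mm above the table at its top, clamped on the rail; it does not move. Same axes as the guide.
- bowl: Blue ceramic bowl, 124 mm across, 60 mm tall, at the left. Leave alone. Origin: centre of its underside.
- jar: Glass jar with a screw-top steel lid, 76 mm across, 105 mm tall, at the left. Leave alone. Origin: centre of its underside.
- mug: White mug, 80 mm across, 88 mm tall, handle on its y side, at the right. Leave alone. Origin: centre of its underside.
- butter_case: White butter case with a wooden lid, 89 by 159 mm, 58 mm tall, on the side of the guide away from the robot, past the knife. Leave alone. Origin: centre of its underside.
- bread_knife: Bread knife lying flat along its y axis, 323 mm long, handle (18 mm thick) to -y, on the side of the guide away from the robot. Leave alone. Origin: on its underside, 2 mm from its middle.
- salt_pot: Small white salt pot with a steel top, 44 mm across, 75 mm tall, at the right. Leave alone. Origin: centre of its underside.

How it is judged:
By the outcome, as a careful person would: the job done as asked, in the order asked, and still so for the second after the job is handed in, with the robot touching nothing.
It also fails if it takes over 40 s, if anything falls off the work surface, if the arm or the gripper's body presses on something with over 40 N, if the wrist force passes 120 N, or if a joint passes its speed limit or range.

## Working session

There is one attempt and no reset: what is moved stays moved. The work goes in short steps, Python scripts to look and compute and a tool call to move; the robot and the scene stay as the last step left them, time stands still between calls to the robot, and variables do not carry over. Pictures are saved under pics/ and viewed, at most 10 in all, crops included, and the job is handed in when it is done.

Besides the shell and the picture viewer there is one more tool, called after "Call:" as name(argument=value, ...) on one line, values as JSON. servo_tool: Moves the arm, as the interface text tells. Scaled input: -1 to 1 covers 0.1 m each way for a shift and pi/2 rad each way for a turn. Its arguments: {"type":"object","properties":{"plan":{"type":"array","items":{"type":"array","items":{"type":"number"}}}},"required":["plan"]}

```bash
mkdir -p pics
cat > h.py <<'E'
import numpy as np, cv2
from bench import robot
def cam(n):
    p=robot.camera_params(n); return np.array(p["camera_matrix"],float),cv2.Rodrigues(np.array(p["rvec"],float))[0],np.array(p["tvec"],float).ravel()
def ray(n,u,v,z):
    K,R,t=cam(n); d=R.T@np.linalg.solve(K,[u,v,1]); c=-R.T@t; return c+d*(z-c[2])/d[2]
def proj(n,P):
    K,R,t=cam(n); q=(K@(R@np.atleast_2d(P).T+t[:,None])).T; return q[:,:2]/q[:,2:]
E
python3 - <<'E'
from h import *
for n in("scene","top"):
    im=robot.snapshot(n); cv2.imwrite(f"pics/{n}1.png",cv2.cvtColor(im,cv2.COLOR_RGB2BGR))
    K,R,t=cam(n); print(n,K[0,0],(-R.T@t).round(3))
    for th in("guide","pad","fence","stop_face","butter_case"):
        try: print(th,[(np.round(d["extent"]),round(d["conf"],2)) for d in robot.find_in(th,n)[:2]])
        except Exception as e: print(th,e)
print(robot.get_obs())
E
```

```text
scene 445.4416956469616 [1.098 0.584 1.081]
guide [(array([369., 220., 118., 117.]), 0.79)]
pad []
fence [(array([348., 190.,  63.,  33.]), 0.69)]
stop_face [(array([347., 226.,  20.,  14.]), 0.49), (array([288., 232.,  46.,  59.]), 0.16)]
butter_case [(array([289., 234.,  47.,  57.]), 0.84)]
top 418.18114485753165 [0.447 0.023 1.3  ]
guide [(array([315., 231., 131.,  89.]), 0.92), (array([463., 178.,  16.,  18.]), 0.64)]
pad [(array([354., 213.,  15.,  12.]), 0.52)]
fence [(array([350., 232.,  40.,  60.]), 0.89)]
stop_face [(array([316., 204.,   5.,  19.]), 0.57)]
butter_case [(array([342., 157.,  60.,  46.]), 0.57)]
{'time': 0.6, 'joint_positions': array([ 1.06987656e+00,  8.71817187e-02,  1.37067763e+00,  2.26763109e-05,
        1.68362652e+00, -1.03116752e-01]), 'qvel': array([ 0.00197582, -0.0002636 , -0.00039956, -0.00082537, -0.00062547,
       -0.00076991]), 'joint_torque': array([-1.83766801e-04, -3.39778376e+01, -3.02417314e+01,  7.16875540e-02,
        2.36190174e-02,  5.38246301e-07]), 'tool_pos': array([0.21308012, 0.50706454, 0.22252724]), 'ee_rot': array([ 3.14148411e+00, -1.14195065e-05,  2.74379219e+00]), 'wrist_force': array([ 0.2341575 , -0.32878933,  0.12182053]), 'wrist_torque': array([-0.02101384,  0.04544394,  0.01271103]), 'finger_force': 0.0, 'width': 0.09397261522141881}
```

View pics/top1.png

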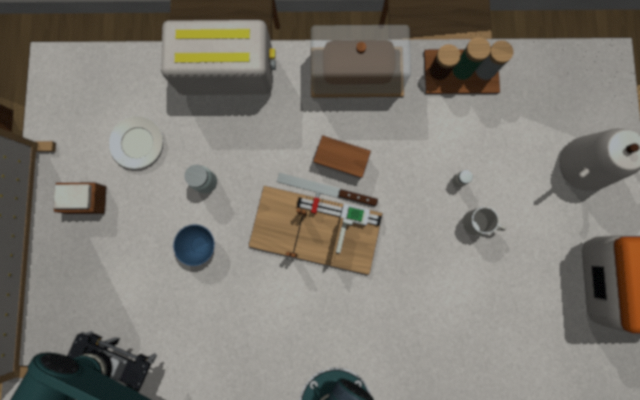

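View pics/scene1.png

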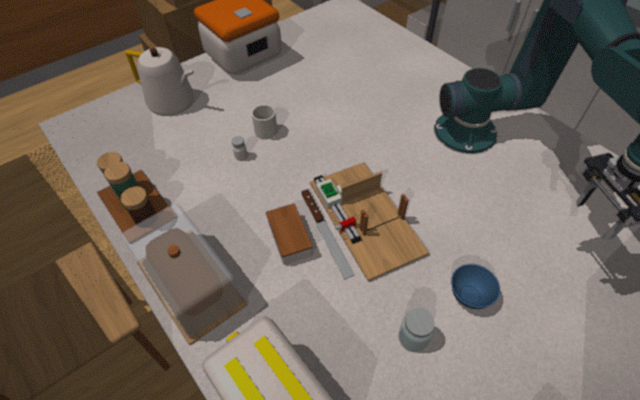

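The top view shows the pad at about (355,214), the red stop at (315,206) and the board's corners near (265,187), (382,222), (369,272) and (250,243). The push goes to image-left, which is roughly world +y.

Run:
```python
from h import *
def cen(im,f,box):
    a=im.astype(int); m=f(a[...,0],a[...,1],a[...,2]); k=np.zeros_like(m); x0,y0,x1,y1=box; k[y0:y1,x0:x1]=1; m&=k
    v,u=np.nonzero(m); return u.mean(),v.mean(),len(u),u.min(),u.max(),v.min(),v.max(),np.c_[u,v]
g=lambda r,g,b:(g>r+30)&(g>b+20)
rd=lambda r,g,b:(r>g+70)&(r>b+70)
for n,box in(("top",(280,180,400,280)),("scene",(300,160,440,280))):
    im=cv2.cvtColor(cv2.imread(f"pics/{n}1.png"),cv2.COLOR_BGR2RGB)
    for nm,f,z in(("pad",g,.055),("stop",rd,.051)):
        c=cen(im,f,box); print(n,nm,np.round(c[:7],1),ray(n,c[0]+0,c[1]+0,z).round(4), cv2.minAreaRect(c[7].astype(np.float32)))
    K,R,t=cam(n)
for p in((265,187),(382,222),(369,272),(250,243)): print(ray("top",*p,.018).round(4))
im=cv2.imread("pics/top1.png")[170:290,235:395]; cv2.imwrite("pics/c1.png",cv2.resize(im,None,fx=5,fy=5,interpolation=cv2.INTER_CUBIC))
```

```text
top pad [355.  213.7 162.  347.  363.  207.  220. ] [ 0.5637 -0.0635  0.055 ] ((354.9411926269531, 213.7353057861328), (14.794672966003418, 10.6715669631958), 14.03624439239502)
top stop [314.8 204.7  60.  312.  318.  198.  212. ] [0.5923 0.0564 0.051 ] ((314.90386962890625, 204.98077392578125), (4.118439197540283, 14.512594223022461), 11.309932708740234)
scene pad [328.5 189.2 137.  322.  336.  182.  196. ] [ 0.5626 -0.0654  0.055 ] ((328.5384521484375, 189.30772399902344), (14.42220401763916, 10.539302825927734), 56.30992889404297)
scene stop [347.8 221.1  87.  340.  355.  216.  229. ] [0.5922 0.0569 0.051 ] ((347.2235107421875, 221.49411010742188), (7.05607795715332, 16.87322998046875), 57.52880859375)
[0.6525 0.2116 0.018 ]
[ 0.541  -0.1487  0.018 ]
[ 0.3898 -0.1057  0.018 ]
[0.48   0.2554 0.018 ]
```

View pics/c1.png

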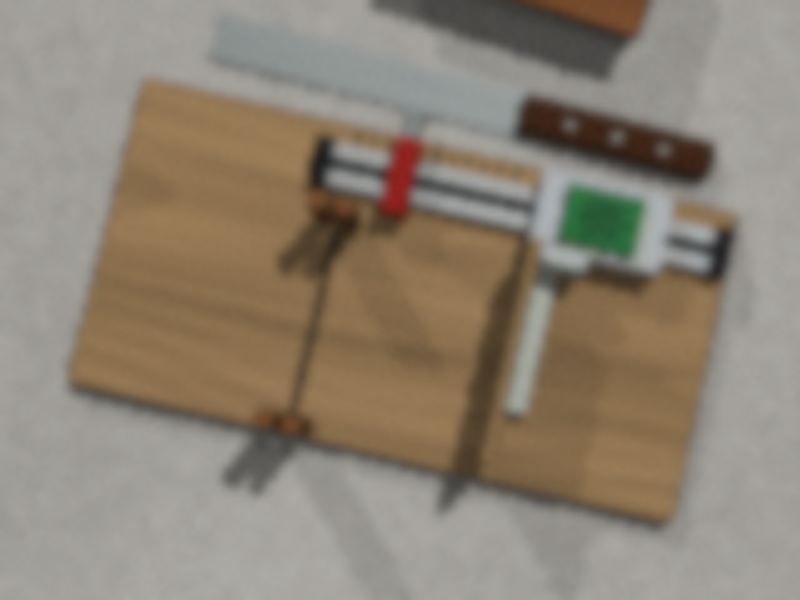

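The zoom agrees: the pad is at world (0.563,-0.064), the stop at (0.592,0.057), and the rail direction is about 13.4° off +y. That leaves roughly 76 mm of travel. I'll turn the tool so its x axis runs along the push, close the fingers, and approach from above.

Call:
servo_tool(plan=[[-0.4,-0.3,0,0,0,0.08,0],[-0.8,-0.6,0,0,0,0.16,0],[-1,-0.7,0,0,0,0.24,0],[-1,-0.7,0,0,0,0.32,0],[-1,-0.7,0,0,0,0.4,0],[-1,-0.7,0,0,0,0.48,0],[-1,-0.7,0,0,0,0.56,0],[-1,-0.7,0,0,0,0.64,0],[-1,-0.7,0,0,0,0.72,0],[-1,-0.7,0,0,0,0.8,0],[-1,-0.7,0,0,0,0.87,0],[-1,-0.7,0,0,0,0.896,0]])

```text
time: 1.6
tool_pos: [0.2782, 0.4038, 0.2226]
ee_rot: [3.141, -0.0, 1.332]
wrist_force: [-0.7, 0.6, -0.7]
width: 0.0174
finger_force: 0.0
```

```bash
cat >> h.py <<'E'
from scipy.spatial.transform import Rotation as Ro
def delta(T):
    o=robot.get_obs(); R=Ro.from_euler("xyz",o["ee_rot"]).as_matrix()
    print("t",o["time"],"pos",o["tool_pos"].round(4),"rpy",o["ee_rot"].round(4),"F",o["wrist_force"].round(2),"tool delta",(R.T@(np.array(T)-o["tool_pos"])).round(4))
E
python3 -c "
from h import *
delta([.563,-.0643,.15])"
```

```text
t 1.6 pos [0.2782 0.4038 0.2226] rpy [ 3.1415e+00 -3.0000e-04  1.3317e+00] F [-0.74  0.64 -0.66] tool delta [-0.3873  0.3876  0.0726]
```

Call:
servo_tool(plan=[[-0.25,0.25,0,0,0,0,0],[-0.5,0.5,0,0,0,0,0],[-0.75,0.75,0,0,0,0,0],[-1,1,0,0,0,0,0]])

```text
time: 1.93
tool_pos: [0.3526, 0.2822, 0.2227]
ee_rot: [3.141, -0.0, 1.338]
wrist_force: [0.3, 0.6, -0.2]
width: 0.0008
finger_force: 0.0
```

Call:
servo_tool(plan=[[-0.25,0.25,0,0,0,0,0],[-0.5,0.5,0,0,0,0,0],[-0.75,0.75,0,0,0,0,0],[-1,1,0,0,0,0,0]])

```text
time: 2.27
tool_pos: [0.4268, 0.1612, 0.2228]
ee_rot: [3.141, -0.001, 1.336]
wrist_force: [0.7, 0.3, 0.5]
width: 0.0005
finger_force: 0.0
```

Call:
servo_tool(plan=[[-0.25,0.25,0,0,0,0,0],[-0.5,0.5,0,0,0,0,0],[-0.75,0.75,0,0,0,0,0],[-1,1,0,0,0,0,0],[-1,1,0,0,0,0,0]])

```text
time: 2.68
tool_pos: [0.5025, 0.0373, 0.2219]
ee_rot: [3.14, 0.003, 1.33]
wrist_force: [0.4, 0.4, -1.2]
width: 0.0003
finger_force: 0.0
```

```bash
python3 -c "
from h import *
delta([.563,-.0643,.11])"
```

```text
t 2.6833 pos [0.5025 0.0373 0.2219] rpy [3.1403e+00 2.5000e-03 1.3297e+00] F [ 0.39  0.43 -1.16] tool delta [-0.0839  0.0829  0.1122]
```

Next I go over the pad and descend to tip z of about 0.1, then check from the camera.

Call:
servo_tool(plan=[[-0.25,0.25,0,0,0,0,0],[-0.5,0.5,0,0,0,0,0],[-0.84,0.83,0,0,0,0,0],[-0.84,0.83,0.2,0,0,0,0],[-0.84,0.83,0.5,0,0,0,0],[-0.84,0.83,0.8,0,0,0,0],[-0.84,0.83,1,0,0,0,0],[-0.84,0.83,1,0,0,0,0],[-0.84,0.83,1,0,0,0,0]])

```text
time: 3.43
tool_pos: [0.5606, -0.058, 0.1215]
ee_rot: [-3.139, -0.0, 1.337]
wrist_force: [0.2, 0.3, -0.2]
width: 0.0003
finger_force: 0.0
```

Run:
```python
from h import *
delta([.563,-.0643,.072])
for n,b in(("scene",(270,130,430,250)),):
    im=cv2.cvtColor(robot.snapshot(n),cv2.COLOR_RGB2BGR)
    o=robot.get_obs(); tip=o["tool_pos"]-[0,0,.017]
    print(proj(n,[tip,[.563,-.0643,.055]]).round(1))
    cv2.imwrite(f"pics/{n}2.png",cv2.resize(im[b[1]:b[3],b[0]:b[2]],None,fx=5,fy=5,interpolation=cv2.INTER_CUBIC))
```

```text
t 3.4333 pos [ 0.5606 -0.058   0.1215] rpy [-3.1386e+00 -2.0000e-04  1.3367e+00] F [ 0.15  0.27 -0.19] tool delta [-0.0055  0.0039  0.0495]
[[330.3 179.2]
 [328.6 189.5]]
```

View pics/scene2.png

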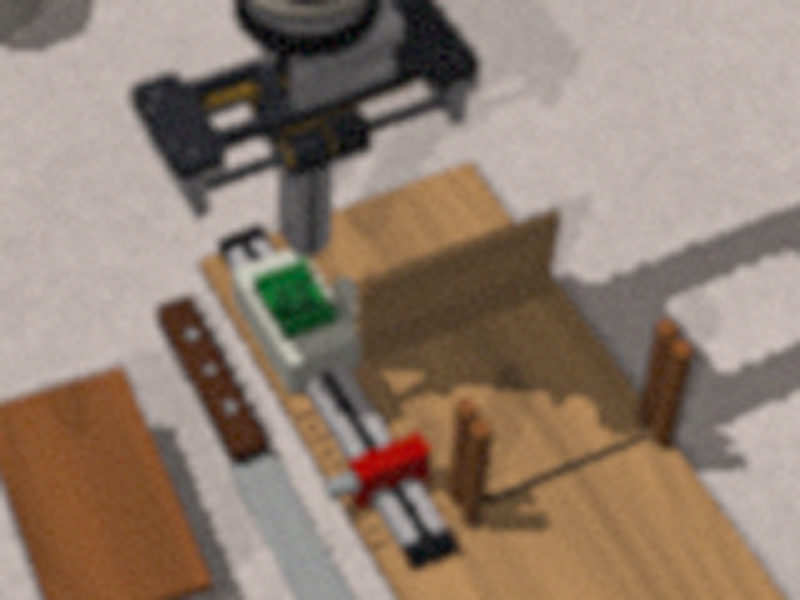

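The tip shows at (331,179), matching its predicted projection (330,179), and the green pad is at (328,190) as expected. I'll correct sideways and descend to 5 mm above the pad.

Call:
servo_tool(plan=[[-0.05,0.04,0.15,0,0,0,0],[-0.05,0.04,0.3,0,0,0,0],[-0.05,0.04,0.4,0,0,0,0],[-0.05,0.04,0.44,0,0,0,0],[-0.05,0.04,0.44,0,0,0,0],[-0.05,0.04,0.44,0,0,0,0]])

```text
time: 3.98
tool_pos: [0.5648, -0.0644, 0.0796]
ee_rot: [3.14, -0.0, 1.337]
wrist_force: [0.7, 0.4, 0.2]
width: 0.0003
finger_force: 0.0
```

Run:
```python
from h import *
delta([.563,-.0643,.072])
n="top";b=(290,170,410,260)
im=cv2.cvtColor(robot.snapshot(n),cv2.COLOR_RGB2BGR)
n="scene";b=(290,140,390,215)
im=cv2.cvtColor(robot.snapshot(n),cv2.COLOR_RGB2BGR)
cv2.imwrite("pics/scene3.png",cv2.resize(im[b[1]:b[3],b[0]:b[2]],None,fx=8,fy=8,interpolation=cv2.INTER_CUBIC))
```

```text
t 3.9833 pos [ 0.5648 -0.0644  0.0796] rpy [ 3.1398e+00 -2.0000e-04  1.3366e+00] F [0.65 0.36 0.24] tool delta [-0.0004 -0.0018  0.0076]
```

View pics/scene3.png

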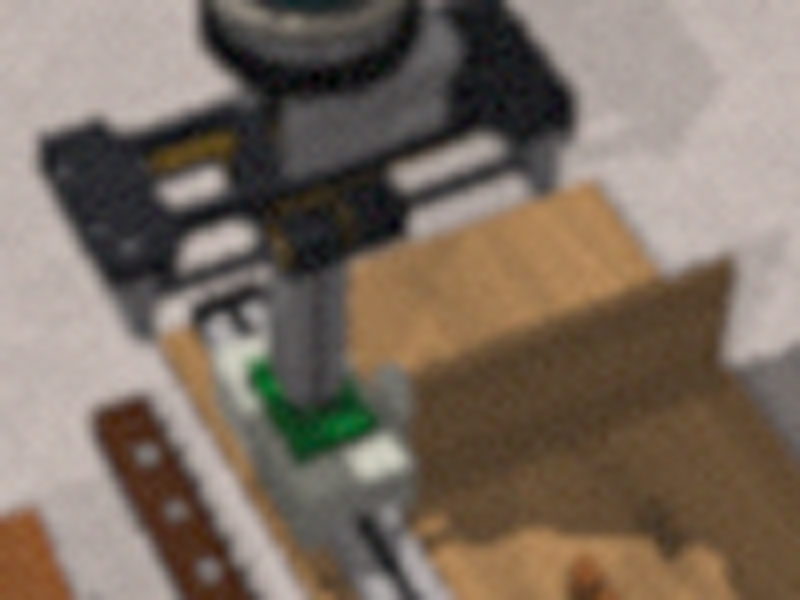

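The tip is centred over the pad. It shows at about (308,400) in the crop, with pad visible all round it. Next I descend to touch and watch the force.

Call:
servo_tool(plan=[[0,-0.01,0.02,0,0,0,0],[0,-0.01,0.04,0,0,0,0],[0,-0.01,0.06,0,0,0,0],[0,-0.01,0.075,0,0,0,0],[0,-0.01,0.085,0,0,0,0],[0,-0.01,0.085,0,0,0,0],[0,-0.01,0.085,0,0,0,0]])

```text
time: 4.67
tool_pos: [0.5634, -0.0642, 0.0712]
ee_rot: [3.141, -0.0, 1.336]
wrist_force: [-2.2, 0.2, 5.9]
width: 0.0006
finger_force: 2.8
```

Call:
servo_tool(plan=[[0,0,0.01,0,0,0,0],[0,0,0.02,0,0,0,0],[0,0,0.03,0,0,0,0],[0,0,0.03,0,0,0,0],[0,0,0.03,0,0,0,0]])

```text
time: 5.08
tool_pos: [0.5635, -0.0643, 0.069]
ee_rot: [3.141, -0.0, 1.336]
wrist_force: [-2.6, 0.9, 7.7]
width: 0.0
finger_force: 4.4
```

Call:
servo_tool(plan=[[0,0,0.01,0,0,0,0],[0,0,0.02,0,0,0,0],[0,0,0.025,0,0,0,0],[0,0,0.025,0,0,0,0],[0,0,0.025,0,0,0,0]])

```text
time: 5.5
tool_pos: [0.5635, -0.0642, 0.0672]
ee_rot: [3.14, -0.0, 1.336]
wrist_force: [-4.5, 0.9, 11.2]
width: 0.0007
finger_force: 5.5
```

Call:
servo_tool(plan=[[0,0,0.01,0,0,0,0],[0,0,0.015,0,0,0,0],[0,0,0.015,0,0,0,0],[0,0,0.015,0,0,0,0]])

```text
time: 5.83
tool_pos: [0.5636, -0.0643, 0.0671]
ee_rot: [3.14, 0.0, 1.337]
wrist_force: [-6.7, 1.0, 16.5]
width: 0.0001
finger_force: 8.2
```

```bash
python3 -c "
from h import *
o=robot.get_obs();print(o['tool_pos'],o['wrist_force'])"
```

```text
[ 0.5635855  -0.06426241  0.06709332] [-6.7284627   0.97170047 16.49637322]
```

The force rises while the position holds at 0.0671, so the pad is fully down. Now a short push to test that the fence slides freely.

Call:
servo_tool(plan=[[0.02,0,0,0,0,0,0],[0.05,0,0,0,0,0,0],[0.08,0,0,0,0,0,0],[0.12,0,0,0,0,0,0],[0.16,0,0,0,0,0,0],[0.2,0,0,0,0,0,0]])

```text
time: 6.33
tool_pos: [0.5682, -0.045, 0.0671]
ee_rot: [3.14, 0.001, 1.336]
wrist_force: [-6.5, 0.3, 16.3]
width: 0.0004
finger_force: 8.1
```

Run:
```python
from h import *
o=robot.get_obs();print(o['tool_pos'],o['wrist_force'])
im=robot.snapshot("scene").astype(int)
r,g,b=im[...,0],im[...,1],im[...,2]; m=(g>r+30)&(g>b+20); m[:160]=0;m[280:]=0;m[:,:300]=0;m[:,440:]=0
v,u=np.nonzero(m);print(u.min(),u.max(),v.min(),v.max(),len(u))
```

```text
[ 0.56823076 -0.04498033  0.0670875 ] [-6.49837507  0.31332853 16.29419971]
324 338 191 201 48
```

The fence follows the tip, with the pad's lower edge moving 5 px as predicted, and there is no rail force. About 57 mm remain. I'll push 46 mm, then creep to contact.

Call:
servo_tool(plan=[[0.04,0,0,0,0,0,0],[0.08,0,0,0,0,0,0],[0.12,0,0,0,0,0,0],[0.16,0,0,0,0,0,0],[0.2,0,0,0,0,0,0],[0.24,0,0,0,0,0,0],[0.28,0,0,0,0,0,0],[0.32,0,0,0,0,0,0],[0.36,0,0,0,0,0,0],[0.4,0,0,0,0,0,0],[0.44,0,0,0,0,0,0],[0.46,0,0,0,0,0,0]])

```text
time: 7.38
tool_pos: [0.5792, 0.0003, 0.0671]
ee_rot: [3.139, -0.0, 1.337]
wrist_force: [-6.8, -0.9, 15.7]
width: 0.0005
finger_force: 7.8
```

Call:
servo_tool(plan=[[0.02,0,0,0,0,0,0],[0.04,0,0,0,0,0,0],[0.06,0,0,0,0,0,0],[0.07,0,0,0,0,0,0],[0.07,0,0,0,0,0,0]])

```text
time: 7.8
tool_pos: [0.5808, 0.0071, 0.0671]
ee_rot: [3.139, -0.001, 1.337]
wrist_force: [-5.5, 0.8, 16.4]
width: 0.0004
finger_force: 7.8
```

Call:
servo_tool(plan=[[0.01,0,0,0,0,0,0],[0.02,0,0,0,0,0,0],[0.03,0,0,0,0,0,0],[0.03,0,0,0,0,0,0]])

```text
time: 8.13
tool_pos: [0.5813, 0.0091, 0.0671]
ee_rot: [3.139, 0.001, 1.337]
wrist_force: [-7.3, -1.7, 16.1]
width: 0.0004
finger_force: 7.9
```

Call:
servo_tool(plan=[[0.01,0,0,0,0,0,0],[0.02,0,0,0,0,0,0],[0.02,0,0,0,0,0,0]])

```text
time: 8.38
tool_pos: [0.5813, 0.0093, 0.0671]
ee_rot: [3.14, 0.005, 1.336]
wrist_force: [-7.4, -4.0, 17.0]
width: 0.0006
finger_force: 8.1
```

Call:
servo_tool(plan=[[0.01,0,0,0,0,0,0],[0.01,0,0,0,0,0,0],[0.01,0,0,0,0,0,0]])

```text
time: 8.63
tool_pos: [0.5814, 0.0094, 0.0671]
ee_rot: [3.14, 0.006, 1.336]
wrist_force: [-8.3, -6.1, 16.5]
width: 0.0007
finger_force: 8.3
```

Run:
```python
from h import *
n="scene";b=(290,150,390,225)
im=cv2.cvtColor(robot.snapshot(n),cv2.COLOR_RGB2BGR)
b=(300,170,400,245)
cv2.imwrite("pics/scene4.png",cv2.resize(im[b[1]:b[3],b[0]:b[2]],None,fx=8,fy=8,interpolation=cv2.INTER_CUBIC))
```

```text
(no output)
```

View pics/scene4.png

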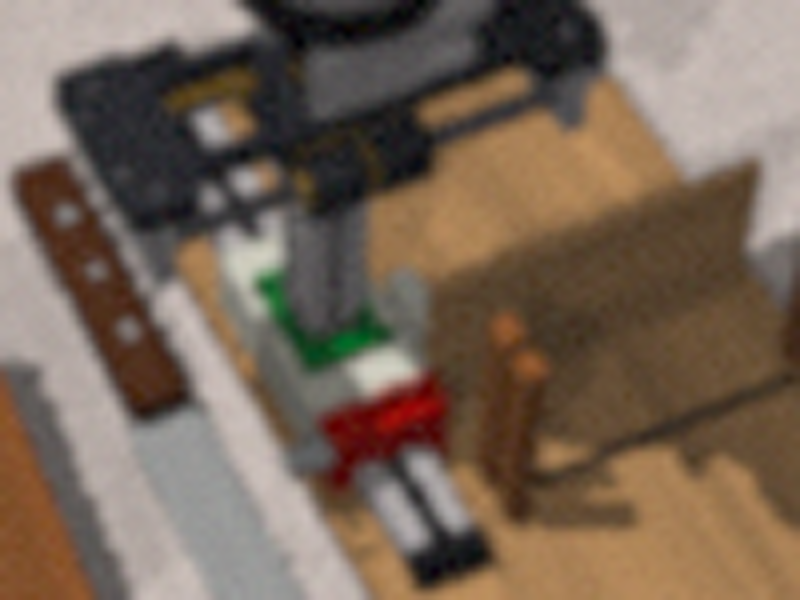

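The slider is up against the red stop at (385,420) in the crop, and the force is rising with no motion. Next I lift straight up.

Call:
servo_tool(plan=[[0,0,-0.03,0,0,0,0],[0,0,-0.06,0,0,0,0],[0,0,-0.1,0,0,0,0],[0,0,-0.2,0,0,0,0],[0,0,-0.4,0,0,0,0],[0,0,-0.7,0,0,0,0],[0,0,-1,0,0,0,0],[0,0,-1,0,0,0,0],[0,0,-1,0,0,0,0]])

```text
time: 9.43
tool_pos: [0.583, 0.0129, 0.1656]
ee_rot: [3.136, -0.001, 1.337]
wrist_force: [-0.3, 0.1, -1.3]
width: 0.0006
finger_force: 0.0
```

Run:
```python
from h import *
delta([.58,0,.2])
im=cv2.cvtColor(robot.snapshot("scene"),cv2.COLOR_RGB2BGR)
b=(270,150,430,270)
cv2.imwrite("pics/scene5.png",cv2.resize(im[b[1]:b[3],b[0]:b[2]],None,fx=5,fy=5,interpolation=cv2.INTER_CUBIC))
```

```text
t 9.4333 pos [0.583  0.0129 0.1656] rpy [ 3.1365e+00 -1.3000e-03  1.3368e+00] F [-0.33  0.06 -1.28] tool delta [-0.0132  0.0003 -0.0344]
```

View pics/scene5.png

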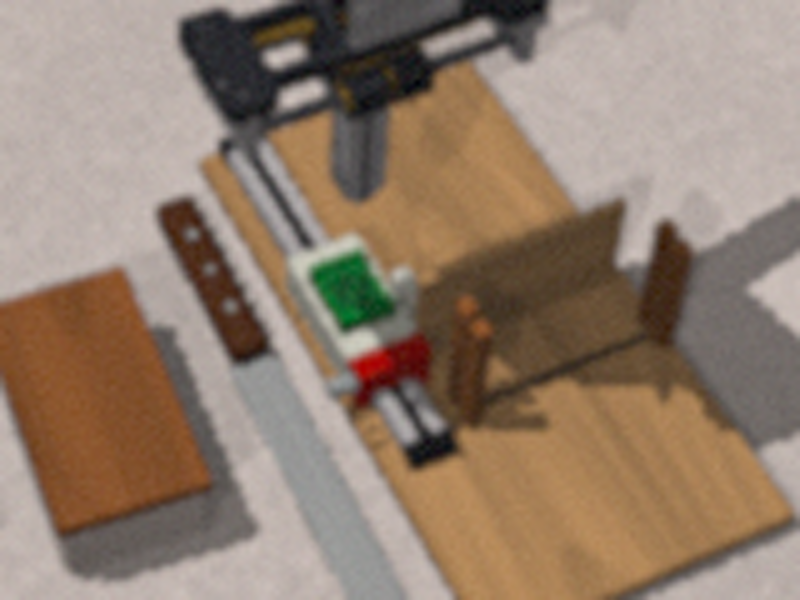

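The pad is up at (350,290) in the crop, the slider sits against the red stop at (390,365), and the tool is clear.

```bash
python3 -c "
from bench import robot
print(robot.close_job())"
```

```text
the job is handed in; nothing more can be done
None
```

The fence is up against the red stop with the pad released and the brake on, the arm is clear, nothing else on the table was touched, and the job is handed in (no verdict was shown).

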